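# Put the sunglass tint samples in shade order on the display strip

### The job

Set the four tint samples out on the display strip in order of shade, one standing upright in the middle of each round mark: the lightest on the mark next to the yellow tab, then darker and darker to the darkest next to the blue tab. Set them down gently, don't drop or knock them, let go of all of them, and leave the spray bottle, the blue job tray and the little vial where they are.

Things in the scene. Friction and masses are not known exactly. Their poses are not given: they have to be found in the camera images.
- tint_pale: tint sample: an upright round white plastic puck, 44 mm in diameter and 24 mm tall, with a low domed sunglass lens (39 mm across, rising 4 mm, total height 28 mm) on top, the lightest of the four: pale tan. 60 g give or take, round, so any grasp yaw across the 44 mm will do. Origin: centre of its underside, z up; starts standing on the counter at z = 0, on the robot's side of the strip, at least 50 mm clear of the other samples sideways (along world y)
- tint_medium: tint sample: an upright round white plastic puck, 44 mm in diameter and 24 mm tall, with a low domed sunglass lens (39 mm across, rising 4 mm, total height 28 mm) on top, the second lightest: mid orange-amber. 60 g give or take, round, so any grasp yaw across the 44 mm will do. Origin: centre of its underside, z up; starts standing on the counter at z = 0, on the robot's side of the strip, at least 50 mm clear of the other samples sideways (along world y)
- tint_deep: tint sample: an upright round white plastic puck, 44 mm in diameter and 24 mm tall, with a low domed sunglass lens (39 mm across, rising 4 mm, total height 28 mm) on top, the second darkest: deep brown. 60 g give or take, round, so any grasp yaw across the 44 mm will do. Origin: centre of its underside, z up; starts standing on the counter at z = 0, on the robot's side of the strip, at least 50 mm clear of the other samples sideways (along world y)
- tint_darkest: tint sample: an upright round white plastic puck, 44 mm in diameter and 24 mm tall, with a low domed sunglass lens (39 mm across, rising 4 mm, total height 28 mm) on top, the darkest of the four: almost black. 60 g give or take, round, so any grasp yaw across the 44 mm will do. Origin: centre of its underside, z up; starts standing on the counter at z = 0, on the robot's side of the strip, at least 50 mm clear of the other samples sideways (along world y)
- strip: display strip, fixed: a flat grey bar 74 mm wide (its x), 344 mm long (its y) and 6 mm thick. Four white round marks (49 mm across, black outline, 54 mm over all, flush with its top) lie along its centre line at y = -108, -36, +36 and +108 mm. Origin: centre of its underside, on the counter (z = 0), so its top is at z = 6 mm; it lies roughly across in front of the robot, turned up to 15 degrees either way
- tab_yellow: flat yellow tab, fixed on top of one end of the strip (which end changes): 60 x 16 x 3 mm, long side across the strip. Origin: centre of its underside, on the strip's centre line 158 mm from the strip's centre, 50 mm beyond the centre of the nearest mark; marks lie 50, 122, 194 and 266 mm from it. It marks the end for the lightest tint
- tab_blue: flat blue tab, fixed on top of the other end of the strip, same size and offset as the yellow one. It marks the end for the darkest tint
- spray: bystander: white lens-spray bottle with a blue cap, 42 mm in diameter, 125 mm tall, standing at the left (+y). Origin: centre of its underside
- job_tray: bystander: open blue job tray 160 x 110 mm, 45 mm tall, with a green lens in it, at the right (-y). Origin: centre of its underside
- vial: bystander: small clear screw vial with a yellow cap, 24 mm in diameter, 40 mm tall, standing at the left (+y) of the samples, at least 40 mm clear of them. Origin: centre of its underside
Things that resemble listed ones, but are neither listed nor needed, are in the scene too. Leave any green or red look-alike of the tint_medium alone. What is shaped like the tint_deep but red is not meant.

How it is judged:
By the outcome, as a careful person would: the job done as asked, in the order asked, and still so for the second after the job is handed in, with the robot touching nothing.
It also fails if it takes over 88 s, if anything falls off the work surface, if the arm or the gripper's body presses on something with over 40 N, if the wrist force passes 120 N, or if a joint passes its speed limit or range.

### The arm

A 6-joint arm with a two-finger parallel gripper is mounted at the origin on the work surface. World frame = base frame: x ahead of the robot, y to its left, z up, the work surface at z = 0. Lengths are in m, angles in rad, forces in N, time in s.
With the tool pointing down it reaches from about 0.35 to 0.975 m from the base axis. Payload 4.9 kg.
Tool frame: the origin (TCP) lies at the very end of the fingers, on their centre line; the grasp point (between the pads) lies manip.grip_point_offset behind it (manip.grip_point_offset is the distance from the TCP to the grasp point, in m); z points along the fingers, y is the line along which they close (so a half turn about z gives the same grasp; the last joint's range is limited). The gripper opens to 85 mm and grips with 20 to 120 N. Pads are 22 mm wide; open, the fingers measure 114 mm over their backs; the gripper's body (76 mm by 85 mm) begins 54 mm behind the grasp point. The pads swing forward as they close: fully open they stand 13 mm farther back than shut.
Start: joints at [-1.377, 0.053, 1.613, -0, 1.476, -0.119], TCP at [0.192, -0.595, 0.231] pointing down, gripper open.
Joint ranges: [-3.01, 3.01], [-1.01, 2.22], [0.06, 2.58], [-1.02, 4.17], [0.09, 2.62], [-3.14, 3.14]. Speed limits (rad/s): [2.57, 2.57, 3.14, 3.14, 3.14, 3.14].

### API

Orientations are given as a unit quaternion [w, x, y, z].
In Python, from plant import manip gives the robot as it stands.
- The arm moves only by the shell command python3 -m crank 'ROWS' [OPENING]. ROWS is JSON, a list of rows, each an object of numbers: "x", "y", "z": the shift along the tool's x, y, z in cm; "turn": the turn about the tool's z in rad. In form: [{"x": .., "y": .., "z": .., "turn": ..}, ...]. A call has 1 to 5 rows; each row shifts and turns the commanded pose from where the row before left it, along the tool's axes as they then stand; what a row does not reach is not made up. A row lasts 1/10 s, in which the tool goes at most 50 mm and 8.59 degrees, less where a joint would pass 70% of its speed; a pose out of reach is approached as far as the arm can. A call with a gripper value outside its range is refused whole. OPENING is the opening in per cent of the stroke, from 0 (shut) to 100 (fully open), set as the call begins (- or left out, the last holds). The fingers move at their own pace and stop on an object; the grip force is fixed at half the most. Time passes only in rows, so rows that do not move let the fingers close. It gives the time, the measured TCP pose, the force, the opening and the grip force at its end, in the units of the state.
- manip.state(): the state, without advancing time (a new reading comes with each control period).
- manip.grab_frame(name): name is "side" or "top"; returns (picture, depth): 400x640x3 uint8, red, green, blue; 400x640 float32, m along the optical axis (not along the pixel's ray), 0 where there is no reading.
- manip.camera_model(name): a dict with "mtx" (3x3 intrinsics, pixels), "k1" (the pictures are not rectified: a ray, as slopes to the right and down, at radius r is drawn at 1 + k1 r^2 times it, then the intrinsics apply), "world_to_cam" (4x4, takes a point from world to camera coordinates). Camera axes: x right, y down, z forward; pixel columns grow to the right and rows downward; lengths in m; the calibration is good to about 2 mm. A picture is of the moment at which its call begins. camera_model takes no time and is no camera call.
- manip.job_done(): hands the job in; it is judged then, once.
The state is a dict: "time": time; "joint_pos": joint angles; "joint_vel": joint speeds; "joint_efforts": joint torques, N m; "tool_pos": TCP position; "tool_rot": TCP orientation; "contact_force": force on the tool from outside, world axes, zero at the start; "ft_torque": the same for the moment, N m; "gripper_width": opening from 0.0 (shut) to 1.0 (fully open); "grasp_force": force on a finger pad.
Only numpy, scipy, OpenCV 4.12 (cv2) and the standard library are available. Lean on these libraries where they do the work, as an engineer would, in place of code of your own. Each camera call takes 0.05 s, during which the arm holds its last target. There are 200 camera calls.

## Working session

There is one attempt and no reset: what is moved stays moved. The work goes in short steps, Python scripts to look and compute and a shell command to move; the robot and the scene stay as the last step left them, time stands still between calls to the robot, and variables do not carry over. Pictures are saved under pics/ and viewed, at most 14 in all, crops included, and the job is handed in when it is done.

```bash
ls; mkdir -p pics; python3 - <<'E'
from plant import manip
import cv2,numpy as np
s=manip.state(); print({k:np.round(v,3).tolist() for k,v in s.items()}, manip.grip_point_offset)
for n in("top","side"):
    p,d=manip.grab_frame(n); np.savez(f"pics/{n}0.npz",p=p,d=d); cv2.imwrite(f"pics/{n}0.png",p[:,:,::-1])
    c=manip.camera_model(n); print(n,c)
E
```

```text
pics
{'time': 0.0, 'joint_pos': [-1.377, 0.053, 1.614, -0.0, 1.476, -0.119], 'joint_vel': [-0.0, 0.0, 0.001, 0.002, 0.001, 0.002], 'joint_efforts': [0.002, -39.368, -37.018, 0.0, 0.007, 0.0], 'tool_pos': [0.192, -0.594, 0.23], 'tool_rot': [-0.001, 0.988, 0.156, -0.0], 'contact_force': [0.153, -1.169, 0.12], 'ft_torque': [0.055, 0.04, -0.046], 'grasp_force': 0.0, 'gripper_width': 1.003} 0.0187
top {'mtx': array([[428.51631182,   0.        , 317.40953015],
       [  0.        , 428.51631182, 197.25134011],
       [  0.        ,   0.        ,   1.        ]]), 'k1': -0.08142150677468554, 'world_to_cam': array([[ 2.38881303e-03, -9.99799028e-01, -1.99047054e-02,
         6.66863956e-03],
       [-9.93411123e-01, -9.19108716e-05, -1.14605114e-01,
         5.47994368e-01],
       [ 1.14580253e-01,  2.00473259e-02, -9.93211695e-01,
         1.12558923e+00],
       [ 0.00000000e+00,  0.00000000e+00,  0.00000000e+00,
         1.00000000e+00]])}
side {'mtx': array([[450.34554609,   0.        , 320.29559874],
       [  0.        , 450.34554609, 203.86226376],
       [  0.        ,   0.        ,   1.        ]]), 'k1': 0.014951535341101975, 'world_to_cam': array([[-0.99926622, -0.03243254,  0.02037518,  0.535458  ],
       [-0.03468503,  0.54059474, -0.84056783,  0.06563561],
       [ 0.01624703, -0.84065775, -0.54132299,  1.08845618],
       [ 0.        ,  0.        ,  0.        ,  1.        ]])}
```

View pics/top0.png

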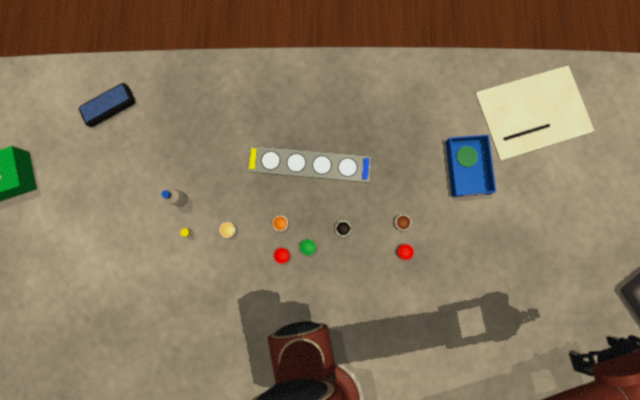

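View pics/side0.png

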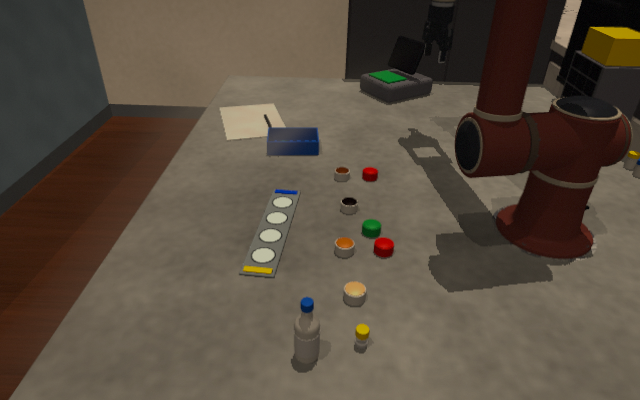

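Top view: pale tan (227,230), orange (280,223), near-black (343,228) and brown (403,222) are the samples. The look-alikes are red at (282,256) and (405,252), and green at (308,247). The strip runs from the yellow tab (252,158) to the blue tab (366,168). The vial is at (185,232) and the spray at (172,197). Next I'll measure these and check the choice in a crop.

```bash
cat > h.py <<'E'
import numpy as np,cv2
from plant import manip
def rays(n,uv):
    c=manip.camera_model(n); D=np.array([c['k1'],0,0,0,0.])
    # drawn = (1+k1 r^2)*ray: OpenCV model
    q=cv2.undistortPoints(np.float64(uv).reshape(-1,1,2),c['mtx'],D)[:,0]
    return np.c_[q,np.ones(len(q))],c['world_to_cam']
def on_plane(n,uv,z):
    r,T=rays(n,uv); R=T[:3,:3]; o=-R.T@T[:3,3]; d=r@R
    return o+d*((z-o[2])/d[:,2])[:,None]
def project(n,P):
    c=manip.camera_model(n);T=c['world_to_cam']
    return cv2.projectPoints(np.float64(P).reshape(-1,1,3),cv2.Rodrigues(T[:3,:3])[0],T[:3,3],c['mtx'],np.array([c['k1'],0,0,0,0.]))[0][:,0]
def cloud(n,d):
    v,u=np.mgrid[:400,:640]; r,T=rays(n,np.c_[u.ravel(),v.ravel()])
    return ((r*d.reshape(-1,1)-T[:3,3])@T[:3,:3]).reshape(400,640,3)
def comps(mask,amin):
    k,l,st,ce=cv2.connectedComponentsWithStats(mask.astype(np.uint8))
    return [(l==i,st[i,4],ce[i]) for i in range(1,k) if st[i,4]>=amin]
E
python3 - <<'E'
from h import *
for n,dz in(("top",.0),("side",0)):
    f=np.load(f"pics/{n}0.npz"); p,d=f['p'],f['d']; C=cloud(n,d)
    reg=(C[...,0]>.3)&(C[...,0]<.75)&(abs(C[...,1])<.4)&(d>0)
    print(n,"table z",np.median(C[...,2][reg]))
    for m,a,ce in comps(reg&(C[...,2]>.014)&(C[...,2]<.06),20):
        q=C[m]; top=np.percentile(q[:,2],90); print(np.round(ce,1),a,"mid",np.round((q.min(0)+q.max(0))/2,4)[:2],"ext",np.round(np.ptp(q,0),3),"top",round(top,4),"planez26",on_plane(n,[ce],.024)[0].round(4)[:2],np.median(p[m],0))
    hsv=cv2.cvtColor(p,cv2.COLOR_RGB2HSV)
    w=reg&(hsv[...,2]>165)&(hsv[...,1]<50)&(C[...,0]>.5)
    for m,a,ce in comps(w,60): print("mark",ce.round(1),a,on_plane(n,[ce],.006)[0].round(4),C[m].mean(0).round(4))
    for nm,lo,hi in(("Y",20,35),("B",105,125)):
        for m,a,ce in comps(reg&(hsv[...,0]>lo)&(hsv[...,0]<hi)&(hsv[...,1]>150)&(hsv[...,2]>90)&(C[...,0]>.5),30): print(nm,ce.round(1),a,on_plane(n,[ce],.009)[0].round(4))
p=np.load("pics/top0.npz")['p'][140:270,160:420]
cv2.imwrite("pics/crop0.png",cv2.resize(p[:,:,::-1],None,fx=3,fy=3,interpolation=cv2.INTER_CUBIC))
E
```

```text
top table z 0.00060012323222572
[453.8 164.7] 387 mid [ 0.6337 -0.3755] ext [0.163 0.048 0.036] top 0.0459 planez26 [ 0.639  -0.3674] [ 23.  63. 103.]
[181.9 199.8] 85 mid [0.5438 0.3826] ext [0.039 0.028 0.043] top 0.0532 planez26 [0.5417 0.381 ] [103.  94.  78.]
[402.9 222.3] 215 mid [ 0.4804 -0.2241] ext [0.041 0.043 0.019] top 0.0294 planez26 [ 0.4808 -0.2235] [134.  82.  47.]
[279.9 223.2] 209 mid [0.4774 0.109 ] ext [0.041 0.043 0.019] top 0.0295 planez26 [0.478  0.1088] [205. 129.  45.]
[342.7 228.3] 204 mid [ 0.4643 -0.0604] ext [0.041 0.041 0.015] top 0.0293 planez26 [ 0.4646 -0.0609] [60.  49.  40.5]
[227.1 229.7] 214 mid [0.4608 0.2537] ext [0.041 0.043 0.02 ] top 0.0293 planez26 [0.46   0.2527] [224. 186. 112.]
[184.9 231.7] 71 mid [0.4541 0.3663] ext [0.019 0.023 0.034] top 0.0431 planez26 [0.4541 0.3694] [217. 198.   0.]
[307.6 247.2] 207 mid [0.4143 0.0338] ext [0.043 0.04  0.017] top 0.0296 planez26 [0.4138 0.0336] [ 38. 148.  53.]
[405.4 251.6] 189 mid [ 0.4025 -0.2294] ext [0.04  0.041 0.019] top 0.0296 planez26 [ 0.4023 -0.2288] [220.  23.   6.]
[281.5 255.6] 212 m
[... 1587 characters left out ...]
 0.029] top 0.0418 planez26 [0.4526 0.3605] [104.  87.   0.]
[294.2 342.2] 20 mid [0.5664 0.3969] ext [0.002 0.006 0.039] top 0.0536 planez26 [0.5679 0.3845] [87. 79. 68.]
[318.5 344.6] 29 mid [0.5272 0.3965] ext [0.003 0.007 0.042] top 0.0513 planez26 [0.5268 0.3874] [78. 71. 61.]
mark [282.1 201.8] 130 [ 0.6373 -0.0812  0.006 ] [ 0.6366 -0.0762  0.0093]
mark [276.2 217.5] 157 [ 0.6444 -0.009   0.006 ] [ 0.6438 -0.0044  0.0092]
mark [269.9 235. ] 183 [0.6506 0.0632 0.006 ] [0.65   0.0672 0.0091]
mark [262.8 254.8] 220 [0.657  0.1356 0.006 ] [0.6563 0.1393 0.0091]
Y [257.4 269.3] 171 [0.661  0.1867 0.009 ]
B [285.4 191.4] 70 [ 0.6335 -0.1281  0.009 ]
B [306.4 301.5] 87 [0.5537 0.2738 0.009 ]
```

View pics/crop0.png

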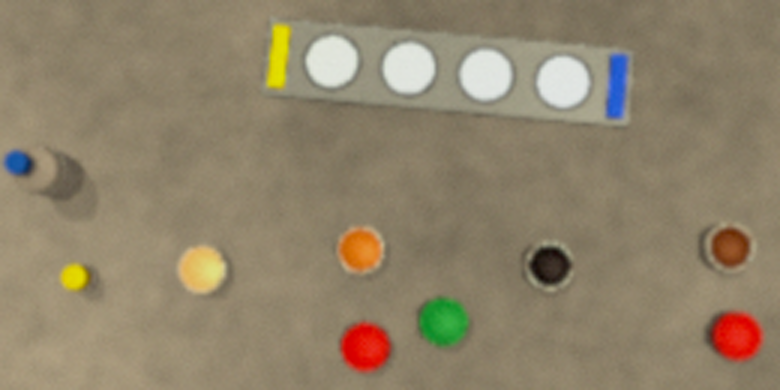

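Crop: the four white-rimmed pucks are pale (202,269), orange (360,250), black (549,265) and brown (728,247). The solid red and green ones are the look-alikes. Heights (29 mm), mark spacing (72 mm) and tab offsets (about 50 mm) all match the description.

I'll turn the tool so its x is world y and its y is world x. The fingers will then close across the strip and clear the neighbouring samples.

```bash
python3 -m crank '[{"turn":-0.14},{"turn":-0.14},{"turn":-0.14},{"turn":-0.14},{"turn":-0.14}]' 72
python3 -m crank '[{"turn":-0.14},{"turn":-0.14},{"turn":-0.14},{"turn":-0.138},{}]'
```

```text
schema error: expected keys x, y, z, turn
schema error: expected keys x, y, z, turn
```

```bash
python3 -m crank '[{"x":0,"y":0,"z":0,"turn":-0.14},{"x":0,"y":0,"z":0,"turn":-0.14},{"x":0,"y":0,"z":0,"turn":-0.14},{"x":0,"y":0,"z":0,"turn":-0.14},{"x":0,"y":0,"z":0,"turn":-0.14}]' 72
python3 -m crank '[{"x":0,"y":0,"z":0,"turn":-0.14},{"x":0,"y":0,"z":0,"turn":-0.14},{"x":0,"y":0,"z":0,"turn":-0.14},{"x":0,"y":0,"z":0,"turn":-0.138},{"x":0,"y":0,"z":0,"turn":0}]'
```

```text
time: 0.6
tool_pos: [0.1923, -0.5943, 0.2305]
tool_rot: [-0.001, 0.873, 0.488, 0.0]
contact_force: [-0.6, 0.3, -0.2]
gripper_width: 0.725
grasp_force: 0.0
time: 1.1
tool_pos: [0.1923, -0.5943, 0.2306]
tool_rot: [-0.0, 0.707, 0.707, 0.0]
contact_force: [0.6, 0.5, -0.6]
gripper_width: 0.721
grasp_force: 0.0
```

```bash
python3 -m crank '[{"x":2.5,"y":1.95,"z":0.8,"turn":0},{"x":2.5,"y":1.95,"z":0.8,"turn":0},{"x":2.5,"y":1.95,"z":0.8,"turn":0},{"x":2.5,"y":1.95,"z":0.8,"turn":0},{"x":2.5,"y":1.95,"z":0.8,"turn":0}]'
python3 -m crank '[{"x":2.5,"y":1.95,"z":0.8,"turn":0},{"x":2.5,"y":1.95,"z":0.8,"turn":0},{"x":2.5,"y":1.95,"z":0.8,"turn":0},{"x":2.5,"y":1.95,"z":0.8,"turn":0},{"x":2.5,"y":1.95,"z":0.8,"turn":0}]'
python3 -m crank '[{"x":2.5,"y":1.95,"z":1,"turn":0},{"x":2.5,"y":1.95,"z":1,"turn":0},{"x":2.5,"y":1.95,"z":1,"turn":0},{"x":2.5,"y":1.95,"z":1,"turn":0},{"x":2.1,"y":1.6,"z":1,"turn":0}]'
python3 -m crank '[{"x":0,"y":0,"z":0,"turn":0},{"x":0,"y":0,"z":0,"turn":0}]'
python3 - <<'E'
from h import *
s=manip.state();print(s['tool_pos'])
for n in("top","side"):
    p,d=manip.grab_frame(n); np.savez(f"pics/{n}1.npz",p=p,d=d)
    u,v=project(n,[[.481,-.2235,.05]])[0].astype(int)
    c=p[max(v-80,0):v+80,max(u-90,0):u+90]; cv2.imwrite(f"pics/{n}1.png",cv2.resize(c[:,:,::-1],None,fx=2,fy=2))
a,b=cv2.imread("pics/top1.png"),cv2.imread("pics/side1.png"); cv2.imwrite("pics/both1.png",np.hstack([a,b]))
E
```

```text
time: 1.6
tool_pos: [0.2904, -0.4684, 0.1907]
tool_rot: [-0.0, 0.708, 0.706, 0.0]
contact_force: [0.1, -0.1, 1.2]
gripper_width: 0.725
grasp_force: 0.0
time: 2.1
tool_pos: [0.3878, -0.3434, 0.1508]
tool_rot: [-0.0, 0.708, 0.706, 0.0]
contact_force: [0.1, 0.8, -0.3]
gripper_width: 0.723
grasp_force: 0.0
time: 2.6
tool_pos: [0.482, -0.2222, 0.1007]
tool_rot: [-0.0, 0.708, 0.706, 0.0]
contact_force: [-0.1, -0.5, -0.1]
gripper_width: 0.719
grasp_force: 0.0
time: 2.8
tool_pos: [0.4811, -0.2233, 0.1009]
tool_rot: [-0.0, 0.707, 0.707, -0.0]
contact_force: [-0.0, -0.0, 0.7]
gripper_width: 0.721
grasp_force: 0.0
[ 0.48111125 -0.22329498  0.10088944]
```

View pics/both1.png

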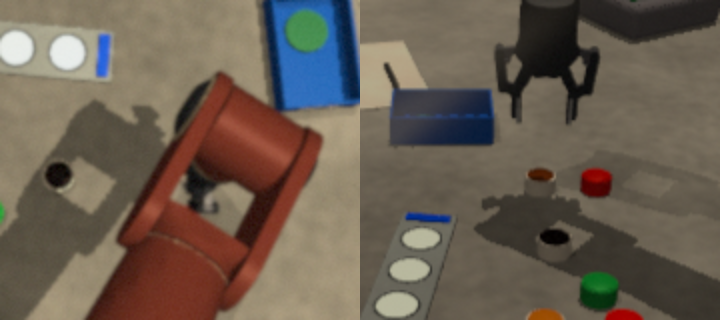

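The side crop shows the gripper at (545,90) centred over the brown sample (540,180). The red look-alike (596,182) is outside the fingers. Going down now.

```bash
python3 -m crank '[{"x":0,"y":0,"z":2,"turn":0},{"x":0,"y":0,"z":2,"turn":0},{"x":0,"y":0,"z":2,"turn":0},{"x":0,"y":0,"z":1.2,"turn":0},{"x":0,"y":0,"z":0,"turn":0}]'
python3 -m crank '[{"x":0,"y":0,"z":1,"turn":0},{"x":0,"y":0,"z":1,"turn":0},{"x":0,"y":0,"z":0.5,"turn":0},{"x":0,"y":0,"z":0,"turn":0}]'
python3 -m crank '[{"x":0,"y":0,"z":0,"turn":0},{"x":0,"y":0,"z":0,"turn":0},{"x":0,"y":0,"z":0,"turn":0},{"x":0,"y":0,"z":0,"turn":0},{"x":0,"y":0,"z":0,"turn":0}]' 40
python3 -m crank '[{"x":0,"y":0,"z":0,"turn":0},{"x":0,"y":0,"z":0,"turn":0},{"x":0,"y":0,"z":0,"turn":0}]'
```

```text
time: 3.4
tool_pos: [0.4798, -0.2236, 0.0277]
tool_rot: [-0.002, 0.708, 0.706, -0.0]
contact_force: [0.1, 0.1, -0.4]
gripper_width: 0.719
grasp_force: 0.0
time: 3.8
tool_pos: [0.4807, -0.2233, 0.0034]
tool_rot: [-0.001, 0.707, 0.707, -0.0]
contact_force: [-0.2, 0.2, 0.9]
gripper_width: 0.721
grasp_force: 0.0
time: 4.3
tool_pos: [0.4819, -0.224, 0.005]
tool_rot: [0.001, 0.707, 0.707, 0.0]
contact_force: [0.0, -0.5, 3.3]
gripper_width: 0.493
grasp_force: 61.0
time: 4.6
tool_pos: [0.4819, -0.224, 0.005]
tool_rot: [0.001, 0.707, 0.707, 0.0]
contact_force: [0.1, -0.1, 5.1]
gripper_width: 0.489
grasp_force: 61.2
```

Gripped, 49% = 42–44 mm. A 5 N tip contact shows the fingertips just touching the counter, so I'll grasp 3 mm higher next time. Lifting and checking that it holds.

```bash
python3 -m crank '[{"x":0,"y":0,"z":-0.5,"turn":0},{"x":0,"y":0,"z":-1.5,"turn":0},{"x":0,"y":0,"z":-2,"turn":0},{"x":0,"y":0,"z":-2,"turn":0},{"x":0,"y":0,"z":-2,"turn":0}]'
python3 -m crank '[{"x":2,"y":1.5,"z":0,"turn":0},{"x":3,"y":2.2,"z":0,"turn":0},{"x":3,"y":2.2,"z":0,"turn":0},{"x":3,"y":2.2,"z":0,"turn":0},{"x":3,"y":2.2,"z":0,"turn":0}]'
python3 -m crank '[{"x":3,"y":2.2,"z":0,"turn":0},{"x":3,"y":2.2,"z":0,"turn":0},{"x":2,"y":1.4,"z":0,"turn":0},{"x":0,"y":0,"z":0,"turn":0},{"x":0,"y":0,"z":0,"turn":0}]'
```

```text
time: 5.1
tool_pos: [0.4809, -0.2234, 0.0855]
tool_rot: [-0.0, 0.707, 0.707, -0.0]
contact_force: [0.1, -0.2, -0.4]
gripper_width: 0.493
grasp_force: 61.0
time: 5.6
tool_pos: [0.5848, -0.0824, 0.085]
tool_rot: [0.0, 0.707, 0.707, -0.0]
contact_force: [0.5, -0.4, 0.3]
gripper_width: 0.488
grasp_force: 61.0
time: 6.1
tool_pos: [0.642, -0.0034, 0.0845]
tool_rot: [-0.0, 0.707, 0.707, -0.0]
contact_force: [0.8, -0.6, -0.8]
gripper_width: 0.491
grasp_force: 61.0
```

```bash
python3 -m crank '[{"x":0,"y":0.1,"z":2,"turn":0},{"x":0,"y":0,"z":2,"turn":0},{"x":0,"y":0,"z":1.5,"turn":0},{"x":0,"y":0,"z":0.8,"turn":0},{"x":0,"y":0,"z":0,"turn":0}]'
python3 -m crank '[{"x":0,"y":0,"z":0.3,"turn":0},{"x":0,"y":0,"z":0.2,"turn":0},{"x":0,"y":0,"z":0.2,"turn":0},{"x":0,"y":0,"z":0,"turn":0},{"x":0,"y":0,"z":0,"turn":0}]'
```

```text
time: 6.6
tool_pos: [0.6419, -0.0041, 0.0198]
tool_rot: [-0.001, 0.707, 0.707, -0.001]
contact_force: [-0.7, -0.1, -0.5]
gripper_width: 0.486
grasp_force: 61.0
time: 7.1
tool_pos: [0.6435, -0.0036, 0.0145]
tool_rot: [0.0, 0.707, 0.707, 0.0]
contact_force: [-0.0, -0.1, -0.6]
gripper_width: 0.492
grasp_force: 61.0
```

```bash
for i in 1 2; do :; done
python3 -m crank '[{"x":0,"y":0,"z":0.15,"turn":0},{"x":0,"y":0,"z":0,"turn":0},{"x":0,"y":0,"z":0,"turn":0}]'
python3 -m crank '[{"x":0,"y":0,"z":0.1,"turn":0},{"x":0,"y":0,"z":0,"turn":0},{"x":0,"y":0,"z":0,"turn":0}]'
python3 -m crank '[{"x":0,"y":0,"z":0.1,"turn":0},{"x":0,"y":0,"z":0,"turn":0},{"x":0,"y":0,"z":0,"turn":0}]'
```

```text
time: 7.4
tool_pos: [0.6433, -0.0036, 0.0127]
tool_rot: [-0.0, 0.707, 0.707, -0.0]
contact_force: [0.0, 0.4, -1.7]
gripper_width: 0.496
grasp_force: 61.0
time: 7.7
tool_pos: [0.6432, -0.0036, 0.0117]
tool_rot: [-0.0, 0.707, 0.707, -0.0]
contact_force: [-0.1, 1.4, -0.4]
gripper_width: 0.489
grasp_force: 61.0
time: 8.0
tool_pos: [0.6435, -0.0037, 0.011]
tool_rot: [0.0, 0.707, 0.707, 0.0]
contact_force: [-0.0, 0.8, 0.0]
gripper_width: 0.49
grasp_force: 61.1
```

```bash

python3 -m crank '[{"x":0,"y":0,"z":0.06,"turn":0},{"x":0,"y":0,"z":0,"turn":0},{"x":0,"y":0,"z":0,"turn":0}]'
python3 -m crank '[{"x":0,"y":0,"z":0.06,"turn":0},{"x":0,"y":0,"z":0,"turn":0},{"x":0,"y":0,"z":0,"turn":0}]'
```

```text
time: 8.3
tool_pos: [0.6435, -0.0037, 0.011]
tool_rot: [0.0, 0.707, 0.707, 0.0]
contact_force: [-3.6, -0.1, 5.7]
gripper_width: 0.491
grasp_force: 61.4
time: 8.6
tool_pos: [0.6435, -0.0037, 0.0109]
tool_rot: [-0.0, 0.707, 0.707, -0.0]
contact_force: [-4.5, 0.2, 8.0]
gripper_width: 0.496
grasp_force: 61.7
```

Contact at z = 0.011, as predicted. Release, lift and move over the darkest sample.

```bash
python3 -m crank '[{"x":0,"y":0,"z":0,"turn":0},{"x":0,"y":0,"z":0,"turn":0},{"x":0,"y":0,"z":0,"turn":0},{"x":0,"y":0,"z":0,"turn":0}]' 72
python3 -m crank '[{"x":0,"y":0,"z":-0.5,"turn":0},{"x":0,"y":0,"z":-1.5,"turn":0},{"x":0,"y":0,"z":-2,"turn":0},{"x":0,"y":0,"z":-2,"turn":0},{"x":0,"y":0,"z":-2,"turn":0}]'
python3 -m crank '[{"x":-1.1,"y":-3.5,"z":0,"turn":0},{"x":-1.1,"y":-3.5,"z":0,"turn":0},{"x":-1.1,"y":-3.5,"z":0,"turn":0},{"x":-1.1,"y":-3.5,"z":0,"turn":0},{"x":-1.3,"y":-3.8,"z":0,"turn":0}]'
python3 -m crank '[{"x":0,"y":0,"z":2,"turn":0},{"x":0,"y":0,"z":1,"turn":0},{"x":0,"y":0,"z":0,"turn":0},{"x":0,"y":0,"z":0,"turn":0}]'
```

```text
time: 9.0
tool_pos: [0.6431, -0.0036, 0.0091]
tool_rot: [-0.0, 0.707, 0.707, -0.0]
contact_force: [0.4, -0.9, 0.1]
gripper_width: 0.719
grasp_force: 0.0
time: 9.5
tool_pos: [0.6438, -0.0037, 0.092]
tool_rot: [0.001, 0.707, 0.707, 0.0]
contact_force: [0.5, 0.1, -0.3]
gripper_width: 0.719
grasp_force: 0.0
time: 10.0
tool_pos: [0.4647, -0.061, 0.0911]
tool_rot: [0.001, 0.707, 0.707, 0.0]
contact_force: [0.6, -0.6, 0.8]
gripper_width: 0.721
grasp_force: 0.0
time: 10.4
tool_pos: [0.4661, -0.0606, 0.0601]
tool_rot: [0.0, 0.707, 0.707, 0.0]
contact_force: [-0.2, 0.5, 0.0]
gripper_width: 0.717
grasp_force: 0.0
```

```bash
python3 - <<'E'
from h import *
p,d=manip.grab_frame("side"); np.savez("pics/side2.npz",p=p,d=d)
cv2.imwrite("pics/side2.png",cv2.resize(p[150:310,220:420,::-1],None,fx=3,fy=3))
C=cloud("side",d)
m=(C[...,2]>.022)&(C[...,2]<.045)&(abs(C[...,0]-.643)<.04)&(abs(C[...,1])<.04)&(d>0)
q=C[m];print(len(q),((q.min(0)+q.max(0))/2).round(4),np.ptp(q,0).round(3))
E
```

```text
202 [ 0.6449 -0.0023  0.0307] [0.042 0.042 0.017]
```

View pics/side2.png

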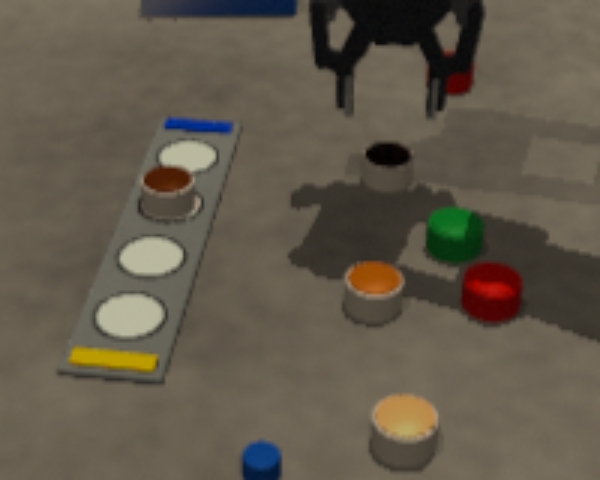

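The side crop shows the brown sample upright on the third mark (167,190) and the gripper centred over the black one (387,165). Grasping it.

```bash
python3 -m crank '[{"x":0,"y":-0.1,"z":2,"turn":0},{"x":0,"y":0,"z":2,"turn":0},{"x":0,"y":0,"z":1.1,"turn":0},{"x":0,"y":0,"z":0.2,"turn":0},{"x":0,"y":0,"z":0,"turn":0}]'
python3 -m crank '[{"x":0,"y":0,"z":0,"turn":0},{"x":0,"y":0,"z":0,"turn":0},{"x":0,"y":0,"z":0,"turn":0},{"x":0,"y":0,"z":0,"turn":0},{"x":0,"y":0,"z":0,"turn":0}]' 40
python3 -m crank '[{"x":0,"y":0,"z":0,"turn":0},{"x":0,"y":0,"z":0,"turn":0}]'
python3 -m crank '[{"x":0,"y":0,"z":-0.5,"turn":0},{"x":0,"y":0,"z":-1.5,"turn":0},{"x":0,"y":0,"z":-2,"turn":0},{"x":0,"y":0,"z":-2,"turn":0},{"x":0,"y":0,"z":-2,"turn":0}]'
```

```text
time: 10.95
tool_pos: [0.4647, -0.0606, 0.0068]
tool_rot: [-0.0, 0.707, 0.707, -0.0]
contact_force: [-1.3, 0.7, -0.2]
gripper_width: 0.719
grasp_force: 0.0
time: 11.45
tool_pos: [0.4658, -0.0611, 0.0082]
tool_rot: [0.001, 0.707, 0.707, 0.001]
contact_force: [-0.0, 0.5, 6.6]
gripper_width: 0.486
grasp_force: 61.3
time: 11.65
tool_pos: [0.4658, -0.0611, 0.0082]
tool_rot: [0.001, 0.707, 0.707, 0.001]
contact_force: [-0.0, 0.2, 6.2]
gripper_width: 0.484
grasp_force: 61.3
time: 12.15
tool_pos: [0.4636, -0.0605, 0.0869]
tool_rot: [-0.001, 0.707, 0.707, -0.0]
contact_force: [0.6, 0.0, -0.4]
gripper_width: 0.49
grasp_force: 60.9
```

```bash
python3 -m crank '[{"x":-0.3,"y":3.4,"z":0,"turn":0},{"x":-0.3,"y":3.5,"z":0,"turn":0},{"x":-0.3,"y":3.5,"z":0,"turn":0},{"x":-0.3,"y":3.4,"z":0,"turn":0},{"x":-0.3,"y":3.4,"z":0,"turn":0}]'
python3 -m crank '[{"x":0,"y":0,"z":0,"turn":0},{"x":0,"y":0,"z":2,"turn":0},{"x":0,"y":0,"z":2,"turn":0},{"x":0,"y":0,"z":1,"turn":0},{"x":0,"y":0,"z":0,"turn":0}]'
python3 -m crank '[{"x":0,"y":0,"z":0.8,"turn":0},{"x":0,"y":0,"z":0.4,"turn":0},{"x":0,"y":0,"z":0.2,"turn":0},{"x":0,"y":0,"z":0,"turn":0},{"x":0,"y":0,"z":0,"turn":0}]'
```

```text
time: 12.65
tool_pos: [0.637, -0.0756, 0.086]
tool_rot: [-0.001, 0.707, 0.707, -0.0]
contact_force: [-0.6, -0.3, -0.6]
gripper_width: 0.489
grasp_force: 60.9
time: 13.15
tool_pos: [0.6338, -0.0751, 0.0342]
tool_rot: [-0.002, 0.707, 0.707, -0.001]
contact_force: [-1.1, 0.7, -1.2]
gripper_width: 0.489
grasp_force: 61.0
time: 13.65
tool_pos: [0.6366, -0.0757, 0.0231]
tool_rot: [0.0, 0.707, 0.707, 0.0]
contact_force: [0.5, -0.4, -1.0]
gripper_width: 0.492
grasp_force: 61.0
```

```bash
python3 -m crank '[{"x":0.06,"y":-0.05,"z":0.4,"turn":0},{"x":0,"y":0,"z":0.2,"turn":0},{"x":0,"y":0,"z":0.1,"turn":0},{"x":0,"y":0,"z":0,"turn":0},{"x":0,"y":0,"z":0,"turn":0}]'
python3 -m crank '[{"x":0,"y":0,"z":0.1,"turn":0},{"x":0,"y":0,"z":0,"turn":0},{"x":0,"y":0,"z":0,"turn":0}]'
python3 -m crank '[{"x":0,"y":0,"z":0.1,"turn":0},{"x":0,"y":0,"z":0,"turn":0},{"x":0,"y":0,"z":0,"turn":0}]'
```

```text
time: 14.15
tool_pos: [0.6358, -0.0751, 0.0156]
tool_rot: [-0.0, 0.707, 0.707, -0.0]
contact_force: [-0.1, 0.2, -0.3]
gripper_width: 0.488
grasp_force: 61.0
time: 14.45
tool_pos: [0.6358, -0.075, 0.0146]
tool_rot: [-0.0, 0.707, 0.707, 0.0]
contact_force: [-0.1, 0.3, -0.0]
gripper_width: 0.489
grasp_force: 61.0
time: 14.75
tool_pos: [0.636, -0.0751, 0.0142]
tool_rot: [0.0, 0.707, 0.707, 0.0]
contact_force: [-1.9, 0.5, 4.7]
gripper_width: 0.49
grasp_force: 61.4
```

Contact at the predicted height. Release and move to the orange sample.

```bash
python3 -m crank '[{"x":0,"y":0,"z":0,"turn":0},{"x":0,"y":0,"z":0,"turn":0},{"x":0,"y":0,"z":0,"turn":0},{"x":0,"y":0,"z":0,"turn":0}]' 72
python3 -m crank '[{"x":0,"y":0,"z":-0.5,"turn":0},{"x":0,"y":0,"z":-1.5,"turn":0},{"x":0,"y":0,"z":-2,"turn":0},{"x":0,"y":0,"z":-2,"turn":0},{"x":0,"y":0,"z":-2,"turn":0}]'
python3 -m crank '[{"x":2.5,"y":-2.2,"z":0,"turn":0},{"x":3,"y":-2.6,"z":0,"turn":0},{"x":3,"y":-2.6,"z":0,"turn":0},{"x":3,"y":-2.6,"z":0,"turn":0},{"x":3,"y":-2.6,"z":0,"turn":0}]'
python3 -m crank '[{"x":2.5,"y":-2.0,"z":0,"turn":0},{"x":1.4,"y":-1.2,"z":0,"turn":0},{"x":0,"y":0,"z":1.5,"turn":0},{"x":0,"y":0,"z":1.5,"turn":0},{"x":0,"y":0,"z":0,"turn":0}]'
python3 -m crank '[{"x":0,"y":0,"z":0,"turn":0},{"x":0,"y":0,"z":0,"turn":0}]'
```

```text
time: 15.15
tool_pos: [0.6357, -0.075, 0.0133]
tool_rot: [-0.0, 0.707, 0.707, -0.0]
contact_force: [-0.3, -0.4, 0.5]
gripper_width: 0.716
grasp_force: 0.0
time: 15.65
tool_pos: [0.6363, -0.0752, 0.096]
tool_rot: [0.001, 0.707, 0.707, 0.0]
contact_force: [0.2, 0.4, -0.2]
gripper_width: 0.717
grasp_force: 0.0
time: 16.15
tool_pos: [0.5093, 0.0709, 0.0952]
tool_rot: [0.001, 0.707, 0.707, 0.001]
contact_force: [-0.3, 0.8, 0.3]
gripper_width: 0.719
grasp_force: 0.0
time: 16.65
tool_pos: [0.4767, 0.1082, 0.0613]
tool_rot: [-0.001, 0.707, 0.707, -0.002]
contact_force: [-0.9, -0.3, -0.3]
gripper_width: 0.716
grasp_force: 0.0
time: 16.85
tool_pos: [0.4788, 0.1084, 0.0642]
tool_rot: [0.0, 0.707, 0.707, 0.0]
contact_force: [-0.5, 0.2, -0.1]
gripper_width: 0.719
grasp_force: 0.0
```

```bash
python3 -m crank '[{"x":0.06,"y":-0.05,"z":2,"turn":0},{"x":0,"y":0,"z":2,"turn":0},{"x":0,"y":0,"z":1.2,"turn":0},{"x":0,"y":0,"z":0.5,"turn":0},{"x":0,"y":0,"z":0,"turn":0}]'
python3 -m crank '[{"x":0,"y":0,"z":0,"turn":0},{"x":0,"y":0,"z":0,"turn":0},{"x":0,"y":0,"z":0,"turn":0},{"x":0,"y":0,"z":0,"turn":0},{"x":0,"y":0,"z":0,"turn":0}]' 40
python3 -m crank '[{"x":0,"y":0,"z":0,"turn":0},{"x":0,"y":0,"z":0,"turn":0}]'
python3 -m crank '[{"x":0,"y":0,"z":-0.5,"turn":0},{"x":0,"y":0,"z":-1.5,"turn":0},{"x":0,"y":0,"z":-2,"turn":0},{"x":0,"y":0,"z":-2,"turn":0},{"x":0,"y":0,"z":-2,"turn":0}]'
python3 -m crank '[{"x":0,"y":0,"z":0,"turn":0},{"x":0,"y":0,"z":0,"turn":0}]'
```

```text
time: 17.35
tool_pos: [0.4772, 0.1094, 0.0063]
tool_rot: [-0.0, 0.707, 0.707, -0.0]
contact_force: [0.5, -0.2, -0.4]
gripper_width: 0.724
grasp_force: 0.0
time: 17.85
tool_pos: [0.4787, 0.1096, 0.008]
tool_rot: [0.001, 0.707, 0.707, 0.001]
contact_force: [0.1, -0.7, 5.7]
gripper_width: 0.489
grasp_force: 61.3
time: 18.05
tool_pos: [0.4787, 0.1097, 0.008]
tool_rot: [0.001, 0.707, 0.707, 0.001]
contact_force: [0.1, 0.4, 5.5]
gripper_width: 0.489
grasp_force: 61.3
time: 18.55
tool_pos: [0.4766, 0.1095, 0.0869]
tool_rot: [-0.0, 0.707, 0.707, -0.0]
contact_force: [0.5, -0.3, -1.0]
gripper_width: 0.487
grasp_force: 60.9
time: 18.75
tool_pos: [0.4771, 0.1095, 0.0863]
tool_rot: [0.0, 0.707, 0.707, 0.0]
contact_force: [-0.5, -0.2, -0.3]
gripper_width: 0.487
grasp_force: 60.9
```

```bash
python3 -m crank '[{"x":-0.8,"y":3.4,"z":0,"turn":0},{"x":-0.8,"y":3.5,"z":0,"turn":0},{"x":-0.8,"y":3.5,"z":0,"turn":0},{"x":-0.8,"y":3.5,"z":0,"turn":0},{"x":-0.9,"y":3.35,"z":0,"turn":0}]'
python3 -m crank '[{"x":0,"y":0,"z":0,"turn":0},{"x":0,"y":0,"z":2,"turn":0},{"x":0,"y":0,"z":2,"turn":0},{"x":0,"y":0,"z":1.5,"turn":0},{"x":0,"y":0,"z":0.8,"turn":0}]'
python3 -m crank '[{"x":0,"y":0,"z":0.3,"turn":0},{"x":0,"y":0,"z":0,"turn":0},{"x":0,"y":0,"z":0,"turn":0}]'
```

```text
time: 19.25
tool_pos: [0.6497, 0.0682, 0.0838]
tool_rot: [-0.001, 0.707, 0.707, -0.001]
contact_force: [-0.3, 0.5, 0.4]
gripper_width: 0.491
grasp_force: 60.9
time: 19.75
tool_pos: [0.6472, 0.0687, 0.0202]
tool_rot: [-0.002, 0.707, 0.707, -0.002]
contact_force: [-0.8, 0.6, 0.3]
gripper_width: 0.49
grasp_force: 61.0
time: 20.05
tool_pos: [0.6505, 0.0686, 0.0217]
tool_rot: [0.001, 0.707, 0.707, 0.001]
contact_force: [-0.3, -0.5, -1.1]
gripper_width: 0.491
grasp_force: 61.0
```

```bash
python3 -m crank '[{"x":0,"y":-0.05,"z":0.3,"turn":0},{"x":0,"y":0,"z":0.2,"turn":0},{"x":0,"y":0,"z":0.1,"turn":0},{"x":0,"y":0,"z":0,"turn":0},{"x":0,"y":0,"z":0,"turn":0}]'
python3 -m crank '[{"x":0,"y":0,"z":0.1,"turn":0},{"x":0,"y":0,"z":0,"turn":0},{"x":0,"y":0,"z":0,"turn":0}]'
python3 -m crank '[{"x":0,"y":0,"z":0.1,"turn":0},{"x":0,"y":0,"z":0,"turn":0},{"x":0,"y":0,"z":0,"turn":0}]'
```

```text
time: 20.55
tool_pos: [0.6493, 0.0686, 0.0146]
tool_rot: [-0.0, 0.707, 0.707, -0.0]
contact_force: [0.6, 0.1, -0.3]
gripper_width: 0.488
grasp_force: 61.0
time: 20.85
tool_pos: [0.6496, 0.0685, 0.0141]
tool_rot: [0.0, 0.707, 0.707, 0.0]
contact_force: [-1.7, -0.7, 3.0]
gripper_width: 0.488
grasp_force: 61.3
time: 21.15
tool_pos: [0.6496, 0.0686, 0.0141]
tool_rot: [0.0, 0.707, 0.707, -0.0]
contact_force: [-4.9, -0.1, 8.9]
gripper_width: 0.485
grasp_force: 62.0
```

Down. Release and move to the pale sample.

```bash
python3 -m crank '[{"x":0,"y":0,"z":0,"turn":0},{"x":0,"y":0,"z":0,"turn":0},{"x":0,"y":0,"z":0,"turn":0},{"x":0,"y":0,"z":0,"turn":0}]' 72
python3 -m crank '[{"x":0,"y":0,"z":-0.5,"turn":0},{"x":0,"y":0,"z":-1.5,"turn":0},{"x":0,"y":0,"z":-2,"turn":0},{"x":0,"y":0,"z":-2,"turn":0},{"x":0,"y":0,"z":-2,"turn":0}]'
python3 -m crank '[{"x":2.6,"y":-2.7,"z":0,"turn":0},{"x":2.6,"y":-2.7,"z":0,"turn":0},{"x":2.7,"y":-2.7,"z":0,"turn":0},{"x":2.7,"y":-2.7,"z":0,"turn":0},{"x":2.7,"y":-2.7,"z":0,"turn":0}]'
python3 -m crank '[{"x":2.6,"y":-2.7,"z":0,"turn":0},{"x":2.6,"y":-2.7,"z":0,"turn":0},{"x":0,"y":0,"z":1.5,"turn":0},{"x":0,"y":0,"z":1.5,"turn":0},{"x":0,"y":0,"z":0,"turn":0}]'
python3 -m crank '[{"x":0,"y":0,"z":0,"turn":0},{"x":0,"y":0,"z":0,"turn":0}]'
```

```text
time: 21.55
tool_pos: [0.6491, 0.0685, 0.0122]
tool_rot: [-0.0, 0.707, 0.707, -0.0]
contact_force: [0.4, 0.2, -1.3]
gripper_width: 0.718
grasp_force: 0.0
time: 22.05
tool_pos: [0.6498, 0.0686, 0.095]
tool_rot: [0.001, 0.707, 0.707, 0.001]
contact_force: [0.3, -0.4, 1.0]
gripper_width: 0.721
grasp_force: 0.0
time: 22.55
tool_pos: [0.5138, 0.2026, 0.0943]
tool_rot: [0.001, 0.707, 0.707, 0.001]
contact_force: [-0.0, -0.1, 0.1]
gripper_width: 0.719
grasp_force: 0.0
time: 23.05
tool_pos: [0.4591, 0.2525, 0.0604]
tool_rot: [-0.001, 0.707, 0.707, -0.002]
contact_force: [0.4, -0.4, 0.3]
gripper_width: 0.721
grasp_force: 0.0
time: 23.25
tool_pos: [0.4613, 0.253, 0.063]
tool_rot: [0.0, 0.708, 0.707, 0.0]
contact_force: [-0.9, -0.6, -0.2]
gripper_width: 0.719
grasp_force: 0.0
```

```bash
python3 - <<'E'
from h import *
p,d=manip.grab_frame("side"); np.savez("pics/side3.npz",p=p,d=d)
cv2.imwrite("pics/side3.png",cv2.resize(p[150:370,220:440,::-1],None,fx=2.5,fy=2.5))
C=cloud("side",d)
reg=(C[...,2]>.016)&(C[...,2]<.06)&(C[...,0]>.3)&(C[...,0]<.75)&(abs(C[...,1])<.42)&(d>0)
for m,a,ce in comps(reg,60): q=C[m]; print(ce.round(1),((q.min(0)+q.max(0))/2).round(4),np.ptp(q,0).round(3))
E
```

```text
[292.2 145.2] [ 0.6354 -0.3843  0.0336] [0.16  0.071 0.035]
[278.5 204.9] [ 0.6408 -0.0386  0.0275] [0.05  0.113 0.023]
[269.3 229.5] [0.6504 0.0687 0.0278] [0.044 0.044 0.023]
[382.2 241.1] [0.3959 0.1035 0.0294] [0.022 0.039 0.007]
[354.6 290.3] [0.462  0.2513 0.0243] [0.041 0.045 0.016]
[362.  333.4] [0.4534 0.3647 0.0298] [0.024 0.026 0.027]
[306.5 347.6] [0.5466 0.403  0.0379] [0.042 0.021 0.044]
```

View pics/side3.png

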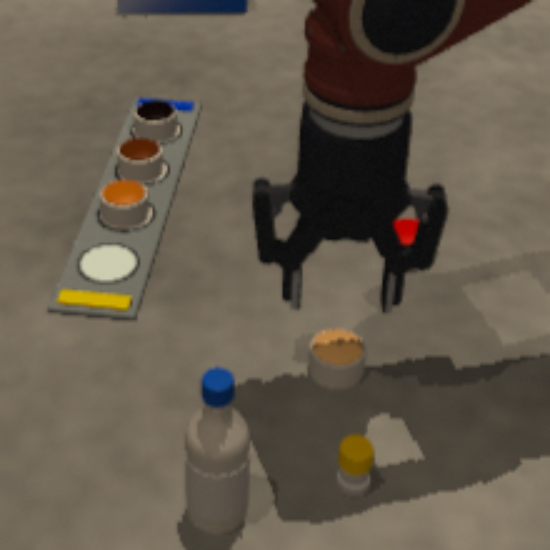

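The crop shows black (156,118), brown (140,155) and orange (124,203) upright on their marks. The gripper is over the pale sample (337,355). Bottle and vial are untouched. Grasping the last one.

```bash
python3 -m crank '[{"x":0,"y":-0.05,"z":2,"turn":0},{"x":0,"y":0,"z":2,"turn":0},{"x":0,"y":0,"z":1.2,"turn":0},{"x":0,"y":0,"z":0.4,"turn":0},{"x":0,"y":0,"z":0,"turn":0}]'
python3 -m crank '[{"x":0,"y":0,"z":0,"turn":0},{"x":0,"y":0,"z":0,"turn":0},{"x":0,"y":0,"z":0,"turn":0},{"x":0,"y":0,"z":0,"turn":0},{"x":0,"y":0,"z":0,"turn":0}]' 40
python3 -m crank '[{"x":0,"y":0,"z":0,"turn":0},{"x":0,"y":0,"z":0,"turn":0}]'
python3 -m crank '[{"x":0,"y":0,"z":-0.5,"turn":0},{"x":0,"y":0,"z":-1.5,"turn":0},{"x":0,"y":0,"z":-2,"turn":0},{"x":0,"y":0,"z":-2,"turn":0},{"x":0,"y":0,"z":-2,"turn":0}]'
python3 -m crank '[{"x":0,"y":0,"z":0,"turn":0},{"x":0,"y":0,"z":0,"turn":0}]'
```

```text
time: 23.8
tool_pos: [0.4598, 0.2534, 0.0064]
tool_rot: [-0.0, 0.707, 0.707, -0.0]
contact_force: [0.7, 0.2, 0.7]
gripper_width: 0.721
grasp_force: 0.0
time: 24.3
tool_pos: [0.4611, 0.254, 0.0081]
tool_rot: [0.001, 0.707, 0.707, 0.001]
contact_force: [-0.2, 1.1, 5.9]
gripper_width: 0.488
grasp_force: 61.3
time: 24.5
tool_pos: [0.4611, 0.254, 0.0081]
tool_rot: [0.001, 0.707, 0.707, 0.001]
contact_force: [0.1, 0.0, 6.1]
gripper_width: 0.486
grasp_force: 61.3
time: 25.0
tool_pos: [0.4595, 0.2535, 0.088]
tool_rot: [-0.0, 0.707, 0.707, -0.0]
contact_force: [0.9, 0.3, -1.1]
gripper_width: 0.489
grasp_force: 60.9
time: 25.2
tool_pos: [0.4599, 0.2536, 0.087]
tool_rot: [0.0, 0.707, 0.707, 0.0]
contact_force: [0.2, 0.4, -0.8]
gripper_width: 0.486
grasp_force: 60.9
```

Target is (0.656, 0.140): tool y +19.6 cm, tool x −11.3 cm.

```bash
python3 -m crank '[{"x":-1.8,"y":3.2,"z":0,"turn":0},{"x":-1.9,"y":3.3,"z":0,"turn":0},{"x":-1.9,"y":3.3,"z":0,"turn":0},{"x":-1.9,"y":3.3,"z":0,"turn":0},{"x":-1.9,"y":3.3,"z":0,"turn":0}]'
python3 -m crank '[{"x":-1.9,"y":3.2,"z":0,"turn":0},{"x":0,"y":0,"z":0,"turn":0},{"x":0,"y":0,"z":2,"turn":0},{"x":0,"y":0,"z":2,"turn":0},{"x":0,"y":0,"z":1.5,"turn":0}]'
python3 -m crank '[{"x":0,"y":0,"z":0.8,"turn":0},{"x":0,"y":0,"z":0.2,"turn":0},{"x":0,"y":0,"z":0,"turn":0},{"x":0,"y":0,"z":0,"turn":0}]'
```

```text
time: 25.7
tool_pos: [0.6237, 0.1585, 0.0843]
tool_rot: [-0.001, 0.707, 0.707, -0.001]
contact_force: [0.8, 0.2, -0.3]
gripper_width: 0.489
grasp_force: 60.9
time: 26.2
tool_pos: [0.6535, 0.1407, 0.0284]
tool_rot: [-0.002, 0.707, 0.707, -0.002]
contact_force: [-0.5, -0.1, -1.8]
gripper_width: 0.49
grasp_force: 61.0
time: 26.6
tool_pos: [0.6566, 0.1408, 0.0228]
tool_rot: [0.001, 0.707, 0.707, 0.001]
contact_force: [0.6, 0.4, 0.0]
gripper_width: 0.488
grasp_force: 61.0
```

```bash
python3 -m crank '[{"x":0,"y":-0.05,"z":0.4,"turn":0},{"x":0,"y":0,"z":0.2,"turn":0},{"x":0,"y":0,"z":0.1,"turn":0},{"x":0,"y":0,"z":0,"turn":0},{"x":0,"y":0,"z":0,"turn":0}]'
python3 -m crank '[{"x":0,"y":0,"z":0.1,"turn":0},{"x":0,"y":0,"z":0,"turn":0},{"x":0,"y":0,"z":0,"turn":0}]'
python3 -m crank '[{"x":0,"y":0,"z":0.08,"turn":0},{"x":0,"y":0,"z":0,"turn":0},{"x":0,"y":0,"z":0,"turn":0}]'
```

```text
time: 27.1
tool_pos: [0.6553, 0.1405, 0.0146]
tool_rot: [0.0, 0.707, 0.707, 0.0]
contact_force: [0.7, -1.1, 0.6]
gripper_width: 0.482
grasp_force: 61.0
time: 27.4
tool_pos: [0.6556, 0.1406, 0.0142]
tool_rot: [0.0, 0.707, 0.707, 0.0]
contact_force: [-0.8, -0.9, 2.9]
gripper_width: 0.49
grasp_force: 61.4
time: 27.7
tool_pos: [0.6556, 0.1405, 0.0142]
tool_rot: [0.0, 0.707, 0.707, 0.0]
contact_force: [-3.1, -1.0, 7.5]
gripper_width: 0.486
grasp_force: 61.8
```

Release, rise, and pull back out of the way (away from spray and vial) to look.

```bash
python3 -m crank '[{"x":0,"y":0,"z":0,"turn":0},{"x":0,"y":0,"z":0,"turn":0},{"x":0,"y":0,"z":0,"turn":0},{"x":0,"y":0,"z":0,"turn":0}]' 72
python3 -m crank '[{"x":0,"y":0,"z":-0.5,"turn":0},{"x":0,"y":0,"z":-1.5,"turn":0},{"x":0,"y":0,"z":-3,"turn":0},{"x":0,"y":0,"z":-3,"turn":0},{"x":0,"y":0,"z":-3,"turn":0}]'
python3 -m crank '[{"x":-2,"y":-4,"z":-1,"turn":0},{"x":-2,"y":-4,"z":-1,"turn":0},{"x":-2,"y":-4,"z":-1,"turn":0},{"x":-2,"y":-4,"z":-1,"turn":0},{"x":-2,"y":-4,"z":-1,"turn":0}]'
python3 -m crank '[{"x":-3,"y":-1,"z":-1,"turn":0},{"x":-3,"y":-1,"z":-1,"turn":0},{"x":-3,"y":0,"z":-1,"turn":0},{"x":0,"y":0,"z":0,"turn":0},{"x":0,"y":0,"z":0,"turn":0}]'
python3 - <<'E'
from h import *
for n in("top","side"):
    p,d=manip.grab_frame(n); np.savez(f"pics/{n}4.npz",p=p,d=d); C=cloud(n,d)
    cv2.imwrite(f"pics/{n}4.png",cv2.resize(p[110:290,150:400,::-1],None,fx=3,fy=3))
    reg=(C[...,2]>.024)&(C[...,2]<.05)&(abs(C[...,0]-.645)<.06)&(C[...,1]>-.12)&(C[...,1]<.18)&(d>0)
    print(n)
    for m,a,ce in comps(reg,20): q=C[m]; print(ce.round(1),((q.min(0)+q.max(0))/2).round(4),np.ptp(q,0).round(3),"top",np.percentile(q[:,2],90).round(4))
E
```

```text
time: 28.1
tool_pos: [0.6551, 0.1405, 0.0124]
tool_rot: [-0.0, 0.707, 0.707, -0.0]
contact_force: [-0.4, 0.1, -0.2]
gripper_width: 0.722
grasp_force: 0.0
time: 28.6
tool_pos: [0.6556, 0.1406, 0.1255]
tool_rot: [0.0, 0.707, 0.707, 0.001]
contact_force: [0.6, -0.2, 0.4]
gripper_width: 0.721
grasp_force: 0.0
time: 29.1
tool_pos: [0.454, 0.04, 0.1744]
tool_rot: [0.001, 0.707, 0.707, 0.001]
contact_force: [-0.5, -0.8, 1.5]
gripper_width: 0.72
grasp_force: 0.0
time: 29.6
tool_pos: [0.4356, -0.0498, 0.2042]
tool_rot: [0.001, 0.708, 0.707, 0.001]
contact_force: [-0.5, 0.3, -1.0]
gripper_width: 0.72
grasp_force: 0.0
top
[269.4 158.6] [0.6551 0.1391 0.0326] [0.043 0.041 0.016] top 0.0356
[295.3 160.6] [0.6496 0.0677 0.0312] [0.043 0.042 0.014] top 0.0355
[321.6 162.8] [ 0.6429 -0.0035  0.0319] [0.044 0.041 0.013] top 0.0356
[347.8 165.4] [ 0.6355 -0.0746  0.0329] [0.042 0.041 0.015] top 0.0359
side
[281.9 195.2] [ 0.6363 -0.0735  0.0321] [0.041 0.042 0.016] top 0.0368
[275.6 210.8] [ 0.6452 -0.0026  0.0315] [0.043 0.041 0.015] top 0.0367
[269.2 228.1] [0.6511 0.0689 0.0313] [0.042 0.042 0.014] top 0.0369
[262.2 247.5] [0.6566 0.1393 0.0311] [0.043 0.046 0.014] top 0.0368
```

View pics/top4.png

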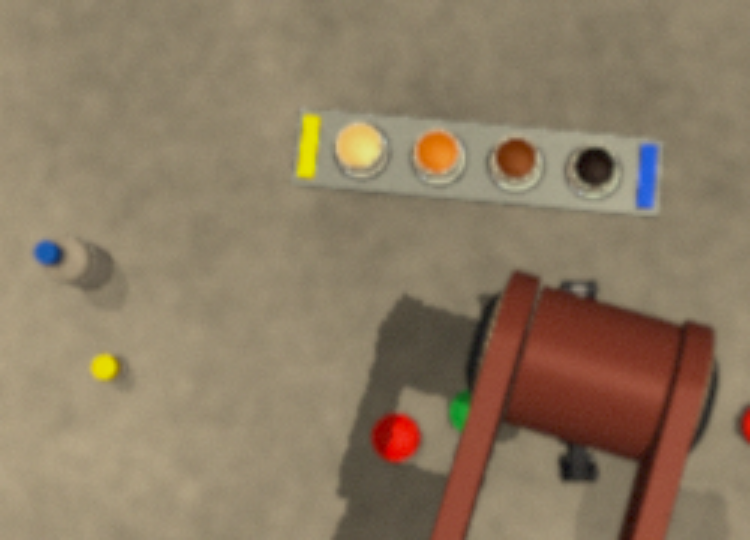

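View pics/side4.png

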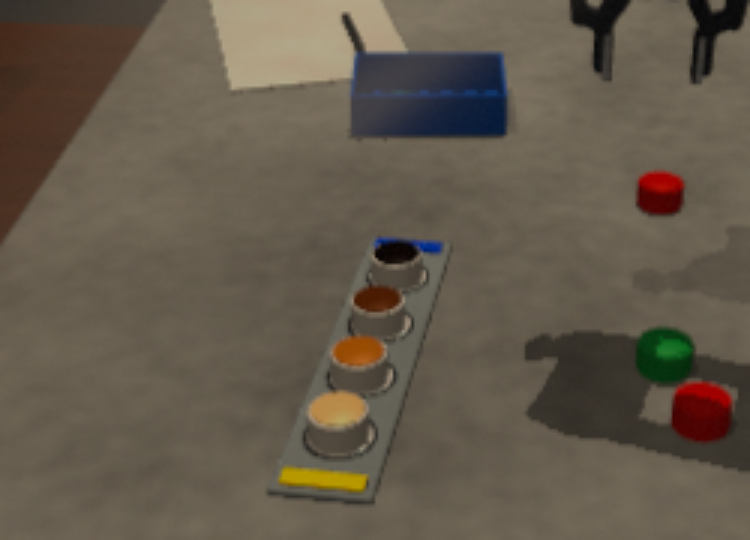

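Top crop: pale (360,150), orange (438,155), brown (515,160) and black (595,167) run from the yellow tab to the blue tab. In the top camera each is within about 1.5 mm of its mark centre, upright with its top at about 35 mm. Spray, vial, tray and look-alikes are where they were. Handing in.

```bash
python3 -c "
from plant import manip
print(manip.job_done())"
```

```text
the job is handed in; nothing more can be done
None
```

The four samples stand upright on their marks, pale, amber, brown, near-black from the yellow tab to the blue tab, all released; the job was handed in at about 30 s with the spray, tray and vial left alone.

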